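# Hold the next vial on the touch-start vortex mixer

## Task

A vial that is already mixed was left standing in the cup of the vortex mixer: lift it out and stand it in a free hole of the back row of the small grey vial rack (the mixed row, further from you). Then take the waiting vial from the rack's front row, stand it upright on the floor of the mixer's cup and press straight down with it until the sprung cup has sunk about 4 mm, half of its 8 mm travel, which starts the mixer without stalling it on its stop. Finish while still holding the vial pressed there, and leave everything else on the table as it is.

Things in the scene. Friction and masses are not known exactly. Their poses are not given: they have to be found in the camera images.
- mixer: small vortex mixer, fixed to the table: round white body 110 mm across, 62 mm high, black bezel to 67 mm, control pod with knob and rocker on the side towards the robot (reaching 83 mm from the axis), black rubber cup on a steel shaft on top. Origin: middle of its underside, on the upright axis of the cup; x points away from the pod. Only the cup moves.
- mixer_cup (a joint): how far the mixer's sprung rubber cup has been pushed down, in m: 0 up (rest), 0.008 on its stop. It springs back when let go. Pushing it takes about 2.5 N to start and about 0.8 N more for each mm: about 5.5 N at half travel (4 mm), 9 N at the stop.
- cup_floor (a point): centre of the flat floor inside the mixer's cup (moves down with the cup; 86 mm above the table at rest). The cup is a funnel open upwards, 18 mm deep, about 19.5 mm wide inside at the floor and 27 mm at the rim; rim 36 mm wide outside. A vial in it stands on the floor and sticks out 37 mm above the rim.
- rack: small grey plastic rack near the robot (not the wooden one at the far back), fixed, 96 x 168 x 30 mm high. Origin: middle of its underside; x to its back, y along its rows to the left. Two rows (x = -25 front, +25 mm back) of four 21 mm holes (y = -57, -19, 19, 57 mm) through a 6 mm top plate. Vials stand on its floor plate, 4 mm above the table, and stick out 29 mm above the top plate.
- back_hole0 (a point): centre of the mouth of back-row hole 1 of 4, counted from the rack's right end (y = -57 mm in the rack's frame), level with the top plate, 26 mm above the floor plate (vial_other stands in this one)
- back_hole1 (a point): centre of the mouth of back-row hole 2 of 4, counted from the rack's right end (y = -19 mm in the rack's frame), level with the top plate, 26 mm above the floor plate
- back_hole2 (a point): centre of the mouth of back-row hole 3 of 4, counted from the rack's right end (y = +19 mm in the rack's frame), level with the top plate, 26 mm above the floor plate
- back_hole3 (a point): centre of the mouth of back-row hole 4 of 4, counted from the rack's right end (y = +57 mm in the rack's frame), level with the top plate, 26 mm above the floor plate
- vial_done: closed glass specimen vial with a white ribbed cap: body 17 mm across, cap 18 mm across over its top 11 mm, 55 mm tall, about 14 g; origin at the centre of its underside, z up to the cap; at the start it stands in the mixer's cup
- vial_next: closed glass specimen vial with a white ribbed cap: body 17 mm across, cap 18 mm across over its top 11 mm, 55 mm tall, about 14 g; origin at the centre of its underside, z up to the cap; at the start it is the only vial in the front row of the rack, in the third hole from the rack's right end
- vial_other: closed glass specimen vial with a white ribbed cap: body 17 mm across, cap 18 mm across over its top 11 mm, 55 mm tall, about 14 g; origin at the centre of its underside, z up to the cap; it stands in the back row of the rack, at the right end, already mixed; it stays there
- forceps_1: steel forceps, 22 x 133 x 8 mm, lying beside the rack; origin under its middle; leave alone
- squeeze_bottle: small white squeeze bottle with a needle tip, 71 mm tall, standing behind the mixer; origin on the table beside its body (body 26 mm wide, centred 3 mm, 10 mm from the origin); leave alone
- cover_box: small clear box of cover glasses, 30 x 29 x 12 mm, near the mixer; origin under its middle; leave alone
- sample_packet: folded paper packet, 68 x 104 x 8 mm, lying behind the work; origin under its middle; leave alone
- fine_brush: thin brush, 180 mm long, lying behind the work; origin under its middle; leave alone

How it is judged:
On the way:
1. the mixed vial stands in a hole of the rack's back row, let go (x of vial_done in the frame of rack between 0.018 and 0.032 m and y of vial_done in the frame of rack between -0.065 and 0.065 m and z of vial_done in the frame of rack below 0.008 m and angle between vial_done's own z axis and vertical below 0.2 rad and contact force between the fingers and vial_done below 0.1 N), for 0.2 s.
At the end, for the whole second after the job is handed in: The cup is held 2.5 to 5.5 mm down by the waiting vial, upright (0.15 rad) on the cup's floor within 5 mm of its centre, the fingers on the vial and nothing of the robot on the mixer; the mixed vial stands let go on the rack's floor in a back-row hole (all of step 1 and value of joint mixer_cup between 0.0025 and 0.0055 m and horizontal distance between vial_next and cup_floor below 0.005 m and z of vial_next in the frame of cup_floor below 0.003 m and angle between vial_next's own z axis and vertical below 0.15 rad and contact force between the fingers and vial_next above 2 N and contact force between vial_next and mixer above 2 N and contact force between each of the arm, the fingers and mixer below 0.3 N); the arm keeps its last pose, push and grip.
It fails at once if the other mixed vial is taken from its hole or shifted (distance of vial_other from where it was at the start of the episode above 0.012 m).
It fails at once if the squeeze bottle is shifted by more than 20 mm or tipped over (distance of squeeze_bottle from where it was at the start of the episode above 0.02 m or angle between squeeze_bottle's own z axis and vertical above 0.5 rad).
It fails at once if the forceps, cover-glass box, packet or brush are shifted by more than 20 mm (distance of any of forceps_1, cover_box, sample_packet, fine_brush from where it was at the start of the episode above 0.02 m).
It also fails if it takes over 58 s, if anything falls off the work surface, if the arm or the gripper's body presses on something with over 40 N, if the wrist force passes 120 N, or if a joint passes its speed limit or range.

## Robot

A 6-joint arm with a two-finger parallel gripper is mounted at the origin on a cart in front of the work surface, level with it; the furniture and walls round the work are solid. World frame = base frame: x ahead of the robot, y to its left, z up, the work surface at z = 0. Lengths are in m, angles in rad, forces in N, time in s.
With the tool pointing down it reaches from about 0.35 to 0.875 m from the base axis. Payload 4.2 kg.
Tool frame: the origin (TCP) lies on the centre line of the jaws, within the pads' length; the fingertips stand 8 mm ahead of it and the grasp point (between the pads) lies 11 mm behind it; z points along the fingers, y is the line along which they close (so a half turn about z gives the same grasp; the last joint's range is limited). The gripper opens to 85 mm and grips with 20 to 120 N. Pads are 22 mm wide; open, the fingers measure 114 mm over their backs; the gripper's body (76 mm by 85 mm) begins 54 mm behind the grasp point. The pads swing forward as they close: fully open they stand 13 mm farther back than shut.
Start: joints at [-0.988, 0.385, 0.008, 0, -1.194, -0.259], TCP at [0.199, -0.592, 0.213] pointing down, gripper open.
Joint ranges: [-3.14, 3.14], [-1.21, 2.06], [-1.07, 1.41], [-3.16, 2.05], [-2.99, -0.16], [-3.1, 3.1]. Speed limits (rad/s): [2.79, 2.79, 3.14, 3.14, 3.14, 3.14].

## Interface

Orientations are given as a unit quaternion [w, x, y, z].
In Python, from cell import monitor, snapshot, close_job gives the robot as it stands. The module is installed in compiled form; this text tells all that it offers.
- The arm moves only by the shell command python3 -m handwheel 'ROWS'. ROWS is JSON, one flat list of numbers, 5 for each row, row after row: the finger opening in cm, from 0 to 8.54, then the shift along the tool's x, y, z in cm, then the turn about the tool's z in degrees. In form: [grip, tx, ty, tz, spin, grip, tx, ty, tz, spin, ...]. A call has 1 to 12 rows; each row shifts and turns the commanded pose from where the row before left it, along the tool's axes as they then stand; what a row does not reach is not made up. A row lasts 1/12 s, in which the tool goes at most 41.7 mm and 7.16 degrees, less where a joint would pass 70% of its speed; a pose out of reach is approached as far as the arm can. A call is refused whole if a number of a shift passes 4.17 or a number of a turn 7.16, either way. A call with a gripper value outside its range is refused whole. The fingers move at their own pace and stop on an object; the grip force is fixed at half the most. Time passes only in rows, so rows that do not move let the fingers close. It gives the time, the measured TCP pose, the force, the opening and the grip force at its end, in the units of the state.
- monitor.get_state(): the state, without advancing time (a new reading comes with each control period).
- snapshot(name): name is "side" or "top" or "wrist"; returns a dict with "frame" (384x512x3 uint8, red, green, blue), "intrinsics" (3x3 intrinsics, pixels), "k1" (the pictures are not rectified: a ray, as slopes to the right and down, at radius r is drawn at 1 + k1 r^2 times it, then the intrinsics apply), "R" (3x3) and "t" (3): a world point X has camera coordinates R X + t. Camera axes: x right, y down, z forward; pixel columns grow to the right and rows downward; lengths in m; the calibration is good to about 2 mm. A picture is of the moment at which its call begins. There is no depth.
- close_job(): hands the job in; it is judged then, once.
The state is a dict: "t": time; "joints": joint angles; "qvel": joint speeds; "tau": joint torques, N m; "position": TCP position; "ee_rot": TCP orientation; "contact_force": force on the tool from outside, world axes, zero at the start; "torque": the same for the moment, N m; "opening": opening from 0.0 (shut) to 1.0 (fully open); "gripper_force": force on a finger pad.
Only numpy, scipy, OpenCV 4.12 (cv2) and the standard library are available. Lean on these libraries where they do the work, as an engineer would, in place of code of your own. Each camera call takes 0.05 s, during which the arm holds its last target. There are 200 camera calls.

## Working session

There is one attempt and no reset: what is moved stays moved. The work goes in short steps, Python scripts to look and compute and a shell command to move; the robot and the scene stay as the last step left them, time stands still between calls to the robot, and variables do not carry over. Pictures are saved under pics/ and viewed, at most 10 in all, crops included, and the job is handed in when it is done.

```bash
mkdir -p pics; cat > h.py <<'E'
import numpy as np, cv2, json
from cell import monitor, snapshot
def snap(n):
    s=snapshot(n); np.savez('pics/'+n+'.npz',**{k:np.array(v) for k,v in s.items()}); return s
def ray(s,u,v):
    K=np.array(s['intrinsics']);k=float(s['k1'])
    p=cv2.undistortPoints(np.array([[[u,v]]],float),K,np.array([k,0,0,0,0.]))[0,0]
    R=np.array(s['R']);t=np.array(s['t']); return -R.T@t, R.T@np.array([p[0],p[1],1])
def atz(s,u,v,z):
    c,d=ray(s,u,v); return c+d*(z-c[2])/d[2]
def proj(s,X):
    R=np.array(s['R']);t=np.array(s['t'])
    return cv2.projectPoints(np.array(X,float).reshape(-1,1,3),cv2.Rodrigues(R)[0],t,np.array(s['intrinsics']),np.array([float(s['k1']),0,0,0,0]))[0][:,0]
def save(s,fn,sc=1,crop=None):
    im=s['frame'][:,:,::-1]
    if crop: im=im[crop[1]:crop[3],crop[0]:crop[2]]
    cv2.imwrite('pics/'+fn,cv2.resize(im,None,fx=sc,fy=sc,interpolation=cv2.INTER_CUBIC))
E
python3 - <<'E'
from h import *
print(monitor.get_state())
for n in ('top','side'):
    s=snap(n); save(s,n+'1.png',1.5625); print(n,s['intrinsics'],s['k1'],s['R'],s['t'])
E
```

```text
{'t': 0.0, 'joints': array([-9.88387583e-01,  3.85556831e-01,  6.62010620e-03, -5.35933392e-04,
       -1.19399500e+00, -2.58609313e-01]), 'qvel': array([ 0.00086438, -0.0006034 ,  0.00018928, -0.00042747, -0.00127277,
        0.00093657]), 'tau': array([ 2.23578492e-03, -3.92291844e+01,  1.88397163e+01,  4.18619961e+00,
       -4.73011707e-03, -4.84255196e-06]), 'position': array([ 0.19868674, -0.59191206,  0.21161374]), 'ee_rot': array([-2.08496592e-04, -1.61095701e-01,  9.86938181e-01,  1.07635461e-03]), 'contact_force': array([-0.3587192 , -0.07395394, -1.55979617]), 'torque': array([ 0.06651981,  0.00175264, -0.032958  ]), 'gripper_force': 0.0, 'opening': 1.003060041509425}
top [[421.30169702   0.         258.200695  ]
 [  0.         421.30169702 186.61381392]
 [  0.           0.           1.        ]] 0.006863143014074343 [[ 0.00375482 -0.99991139 -0.01277174]
 [-0.98915651 -0.00183869 -0.14685373]
 [ 0.14681723  0.01318466 -0.98907576]] [-1.12034836e-03  6.07194916e-01  1.14410221e+00]
side [[480.9956114    0.         266.04026138]
 [  0.         480.9956114  194.35284091]
 [  0.           0.           1.        ]] -0.1483547660149925 [[ 0.98855262 -0.14963417  0.01932204]
 [-0.0777459  -0.61495516 -0.78472016]
 [ 0.12930314  0.77423495 -0.61954898]] [-0.61682314  0.12361656  1.02740658]
```

View pics/top1.png

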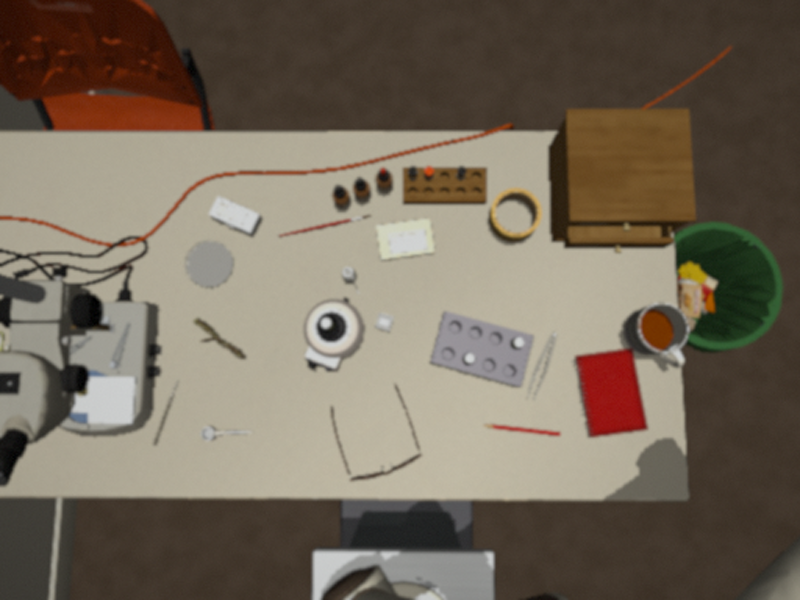

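View pics/side1.png

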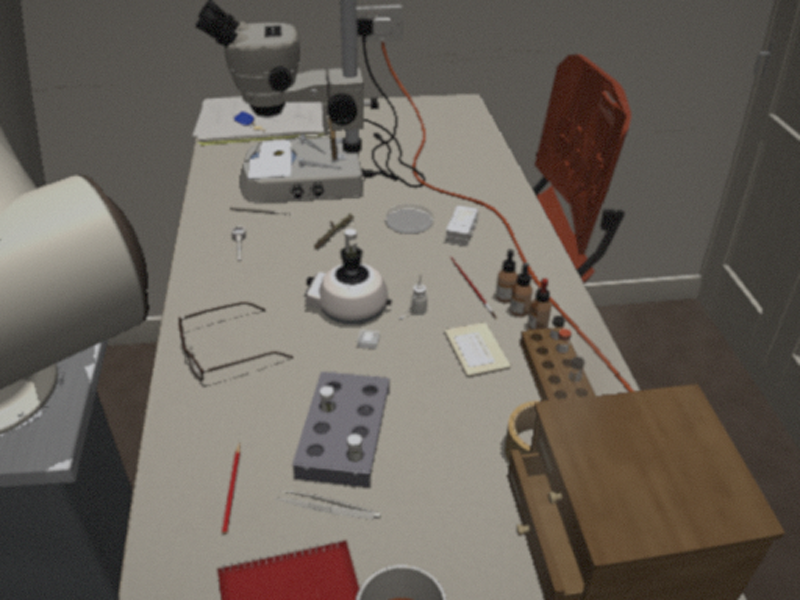

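The top view shows the mixer cup near (331,328) and the rack centred near (482,350), with vials at (518,342) and (469,358) in the enlarged image. The side view shows the vial cap at (351,235) and rack vials at (327,393) and (354,440). Next I'll enlarge these areas in a montage.

```bash
python3 - <<'E'
from h import *
T=dict(np.load('pics/top.npz'));S=dict(np.load('pics/side.npz'))
def c(s,x,y,w,h,f):return cv2.resize(s['frame'][y:y+h,x:x+w,::-1],(w*f,h*f),interpolation=cv2.INTER_CUBIC)
a=c(T,190,185,50,60,5);b=c(T,270,190,75,60,5)   # 250x300, 375x300
d=c(S,190,140,70,75,4);e=c(S,185,232,70,80,4) # 280x300; 280x320
im=np.zeros((600,640,3),np.uint8);im[:300,:250]=a;im[:300,255:630]=b;im[300:600,:280]=d;im[300:600,290:570]=e[:300]
cv2.imwrite('pics/m1.png',im)
E
```

```text
(no output)
```

View pics/m1.png

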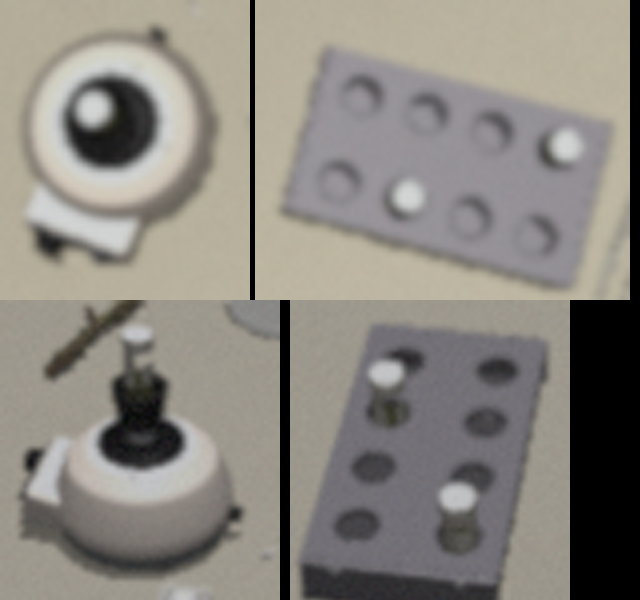

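```bash
python3 - <<'E'
from h import *
from scipy.optimize import least_squares
T=dict(np.load('pics/top.npz'));S=dict(np.load('pics/side.npz'))
f=lambda x,y,x0,y0,k:((x+.5)/k-.5+x0,(y+.5)/k-.5+y0)
A=lambda x,y:f(x,y,190,185,5);B=lambda x,y:f(x-255,y,270,190,5)
D=lambda x,y:f(x,y-300,190,140,4);E=lambda x,y:f(x-290,y-300,185,232,4)
def tri(p,q):
    c1,d1=ray(T,*p);c2,d2=ray(S,*q)
    d1/=np.linalg.norm(d1);d2/=np.linalg.norm(d2)
    a,b=np.linalg.lstsq(np.c_[d1,-d2],c2-c1,rcond=None)[0]
    return (c1+a*d1+c2+b*d2)/2,np.linalg.norm(c1+a*d1-c2-b*d2)
np.set_printoptions(precision=4,suppress=True)
for n,p,q,z in(('done',A(94,108),D(138,333),.141),('next',B(407,195),E(386,371),.059),('other',B(565,145),E(457,495),.059)):
    print(n,tri(p,q),'top@z',atz(T,*p,z),'side@z',atz(S,*q,z))
bz=atz(T,*A(110,122),.067);print('bezel',bz, atz(S,*D(141,441),.067))
# rack fit
X=[];U=[]
loc=[(48,84),(48,-84),(-48,-84),(-48,84)]
tp=[B(*p) for p in((325,47),(612,123),(572,288),(282,210))]
sp=[E(*p) for p in((375,327),(547,342),(498,584),(303,565))]
sl=[(-48,84),(48,84),(48,-84),(-48,-84)]
hl=[(25,57),(25,19),(25,-19),(-25,57),(-25,-19),(-25,-57)]
hp=[B(*p) for p in((361,97),(428,114),(493,132),(341,181),(472,217),(537,236))]
shl=[(25,57),(25,19),(-25,-19),(-25,-57)];shp=[E(*p) for p in((497,371),(486,422),(374,466),(357,524))]
def w(v,l):
    c,s=np.cos(v[2]),np.sin(v[2]);l=np.array(l)/1000
    return np.c_[v[0]+c*l[:,0]-s*l[:,1],v[1]+s*l[:,0]+c*l[:,1],np.full(len(l),.03)]
for lab,sets in(('top',[(T,loc+hl,tp+hp)]),('side',[(S,sl+shl,sp+shp)]),('both',[(T,loc+hl,tp+hp),(S,sl+shl,sp+shp)])):
    r=least_squares(lambda v:np.concatenate([(proj(s,w(v,l))-np.array(p)).ravel() for s,l,p in sets]),[.55,-.2,0])
    print(lab,r.x,np.abs(r.fun).max())
print(w(r.x,[(25,-57),(25,-19),(25,19),(25,57),(-25,19)]))
ST=monitor.get_state();q=ST['ee_rot']
from scipy.spatial.transform import Rotation as R
print(R.from_quat([q[1],q[2],q[3],q[0]]).as_matrix())
E
```

```text
done (array([0.5421, 0.1275, 0.1407]), np.float64(0.0008219869903818436)) top@z [0.5417 0.1275 0.141 ] side@z [0.5425 0.1272 0.141 ]
next (array([ 0.4886, -0.1148,  0.0578]), np.float64(0.0005623451748084909)) top@z [ 0.4889 -0.1147  0.059 ] side@z [ 0.4883 -0.1161  0.059 ]
other (array([ 0.5166, -0.202 ,  0.0579]), np.float64(3.8988801517130546e-05)) top@z [ 0.5165 -0.2018  0.059 ] side@z [ 0.5165 -0.203   0.059 ]
bezel [0.5414 0.1283 0.067 ] [0.5415 0.123  0.067 ]
top [ 0.5067 -0.1408 -0.2601] 0.3889667877850229
side [ 0.5078 -0.1425 -0.262 ] 1.0650195559313147
both [ 0.5074 -0.1416 -0.2606] 1.3279747068755796
[[ 0.5168 -0.2031  0.03  ]
 [ 0.5266 -0.1664  0.03  ]
 [ 0.5364 -0.1297  0.03  ]
 [ 0.5462 -0.093   0.03  ]
 [ 0.4881 -0.1168  0.03  ]]
[[-0.9481 -0.3181 -0.0008]
 [-0.3181  0.9481  0.0018]
 [ 0.0001  0.0019 -1.    ]]
```

Both views agree to about 1 mm, and the heights and hole positions check out. I'll keep the tool orientation and move above the cup.

```bash
python3 -m handwheel '[4,-2.3,2.4,0,0,4,-2.3,2.4,0,0,4,-2.3,2.4,0,0,4,-2.3,2.4,0,0,4,-2.3,2.4,0,0,4,-2.3,2.4,0,0,4,-2.3,2.4,0,0,4,-2.3,2.4,0,0,4,-2.3,2.4,0,0,4,-2.3,2.4,0,0,4,-2.3,2.4,0,0,4,-2.3,2.4,0,0]'; python3 -m handwheel '[4,-2.3,2.4,0,0,4,-2.3,2.4,0,0,4,-2.3,2.4,0,0,4,-2.3,2.4,0,0,4,-2.3,2.4,0,0,4,-2.3,2.4,0,0,4,-2.3,2.4,0,0,4,-2.3,2.4,0,0,4,-2.3,2.4,0,0,4,-2.3,2.4,0,0,4,-2.3,2.4,0,0,4,0,0,0,0]'
cat >> h.py <<'E'
from scipy.spatial.transform import Rotation as Ro
def go(*P):
    st=monitor.get_state();q=st['ee_rot'];M=Ro.from_quat([q[1],q[2],q[3],q[0]]).as_matrix()
    np.set_printoptions(precision=4,suppress=True)
    p=st['position'];print('t',st['t'],'p',p,'F',st['contact_force'],'open',st['opening'],'gf',st['gripper_force'],'axis',M[:,2],'q6',st['joints'][5])
    for X in P: print('tool cm',M.T@(np.array(X)-p)*100); p=np.array(X)
E
python3 -c "
from h import *
go((.5418,.1278,.200),(.5418,.1278,.124))"
```

```text
t: 1.1
position: [0.3689, -0.23, 0.2125]
ee_rot: [-0.0, -0.161, 0.987, 0.0]
contact_force: [0.9, -0.2, -0.3]
opening: 0.468
gripper_force: 0.0
t: 2.1
position: [0.5269, 0.1034, 0.2118]
ee_rot: [0.0, -0.163, 0.987, 0.0]
contact_force: [-0.1, -0.4, 0.9]
opening: 0.468
gripper_force: 0.0
t 2.1 p [0.5269 0.1034 0.2118] F [-0.0883 -0.4248  0.9329] open 0.46819531510566476 gf 0.0 axis [ 0.0007  0.0003 -1.    ] q6 -1.7389174025549718
tool cm [-2.1935  1.8339  1.1822]
tool cm [ 0.0058 -0.0003  7.6   ]
```

```bash
python3 -m handwheel '[4,-1.1,0.9,0.6,0,4,-1.1,0.93,0.6,0,4,0,0,0,0,4,0,0,1.5,0,4,0,0,2,0,4,0,0,2,0,4,0,0,1.5,0,4,0,0,0.6,0,4,0,0,0,0]'; python3 -c "
from h import *
go((.5418,.1278,.124))
s=snap('side');save(s,'s2.png',5,(190,110,290,220));s=snap('top');save(s,'t2.png',6,(175,165,275,255))"
```

```text
t: 2.85
position: [0.5387, 0.1226, 0.1229]
ee_rot: [-0.002, -0.161, 0.987, -0.001]
contact_force: [0.5, -0.6, -0.2]
opening: 0.467
gripper_force: 0.0
t 2.85 p [0.5387 0.1226 0.1229] F [ 0.4685 -0.6424 -0.2181] open 0.4665467752572711 gf 0.0 axis [-0.0037 -0.0018 -1.    ] q6 -1.7647259173953054
tool cm [-0.46    0.399  -0.1085]
```

View pics/s2.png

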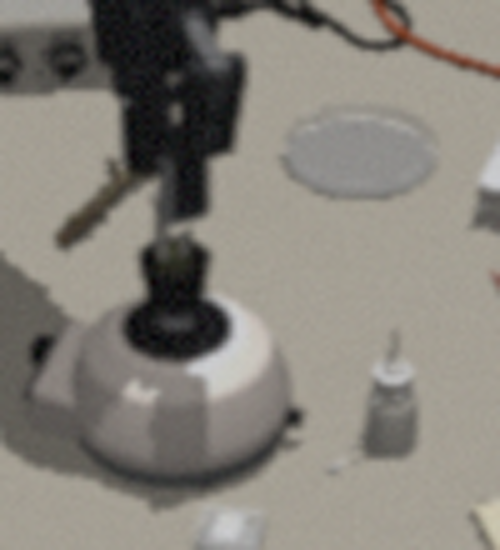

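The side crop shows the cap at about (178,225) between the fingers, with the tips above the cup rim. I'll correct the 6 mm lag and then close.

```bash
python3 -m handwheel '[4,-0.23,0.2,-0.05,0,4,-0.23,0.2,-0.05,0,4,0,0,0,0,4,0,0,0,0]'; python3 -c "
from h import *
go((.5418,.1278,.124))"
```

```text
t: 3.28
position: [0.5433, 0.1292, 0.1264]
ee_rot: [0.001, -0.161, 0.987, 0.0]
contact_force: [-0.9, -1.2, 0.3]
opening: 0.467
gripper_force: 0.0
t 3.2833 p [0.5433 0.1292 0.1264] F [-0.9332 -1.1976  0.3294] open 0.46710952208144546 gf 0.0 axis [ 0.0012  0.0007 -1.    ] q6 -1.770336875454457
tool cm [ 0.1869 -0.0814  0.2379]
```

```bash
python3 -m handwheel '[4,0.1,-0.05,0.1,0,4,0,0,0,0,4,0,0,0,0]'; python3 -c "
from h import *
go((.5418,.1278,.124))"; python3 -m handwheel '[4,0,0,0,0,4,0,0,0,0]';python3 -c "
from h import *
go((.5418,.1278,.124))"
```

```text
t: 3.53
position: [0.5419, 0.1278, 0.1247]
ee_rot: [-0.0, -0.161, 0.987, -0.0]
contact_force: [-0.3, -0.5, -0.1]
opening: 0.471
gripper_force: 0.0
t 3.5333 p [0.5419 0.1278 0.1247] F [-0.2742 -0.4986 -0.0689] open 0.4711957823133107 gf 0.0 axis [-0.0002 -0.0001 -1.    ] q6 -1.7697523916062106
tool cm [0.01   0.0009 0.0658]
t: 3.7
position: [0.542, 0.1279, 0.1247]
ee_rot: [-0.0, -0.161, 0.987, -0.0]
contact_force: [0.0, 0.2, -0.4]
opening: 0.47
gripper_force: 0.0
t 3.7 p [0.542  0.1279 0.1247] F [ 0.0426  0.2108 -0.3873] open 0.46991027781763517 gf 0.0 axis [-0.0001 -0.     -1.    ] q6 -1.7697519273881297
tool cm [ 0.0271 -0.0035  0.0692]
```

```bash
python3 -m handwheel '[1.4,0,0,0,0,1.4,0,0,0,0,1.4,0,0,0,0,1.4,0,0,0,0,1.4,0,0,0,0,1.4,0,0,0,0]'; python3 -m handwheel '[1.4,0,0,-0.5,0,1.4,0,0,-1.5,0,1.4,0,0,-2,0,1.4,0,0,-1.5,0,1.4,0,0,-0.5,0,1.4,0,0,0,0,1.4,0,0,0,0]'; python3 -c "
from h import *
go((.5462,-.0930,.185),(.5462,-.0930,.0430))
s=snap('side');save(s,'s3.png',5,(190,80,290,200))"
```

```text
t: 4.2
position: [0.5421, 0.128, 0.1247]
ee_rot: [-0.0, -0.161, 0.987, -0.0]
contact_force: [0.2, 0.4, -0.6]
opening: 0.164
gripper_force: 0.0
t: 4.78
position: [0.5417, 0.1279, 0.1843]
ee_rot: [-0.0, -0.161, 0.987, 0.0]
contact_force: [-0.9, -0.4, -0.3]
opening: 0.165
gripper_force: 0.0
t 4.7833 p [0.5417 0.1279 0.1843] F [-0.878  -0.4386 -0.2963] open 0.16530265831117638 gf 0.0 axis [-0.0006  0.0003 -1.    ] q6 -1.7697416720511283
tool cm [  6.5942 -21.0871  -0.0716]
tool cm [-0.007  -0.0061 14.2   ]
```

View pics/s3.png

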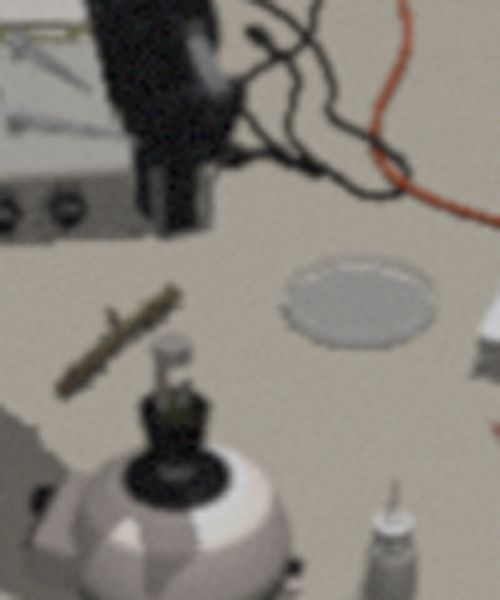

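The vial is still in the cup with its cap at (172,345) in the crop, and the fingers closed empty. I'll find out why with the wrist camera.

```bash
python3 - <<'E'
from h import *
s=snap('wrist');st=monitor.get_state();q=st['ee_rot'];M=Ro.from_quat([q[1],q[2],q[3],q[0]]).as_matrix();p=st['position']
print(s['k1'],s['intrinsics'][0],'cam in tool',M.T@(-np.array(s['R']).T@np.array(s['t'])-p), 'camaxes in tool',np.array(s['R'])@M)
for n,X in (('tcp',p),('tips',p+M@[0,0,.008]),('tip+y',p+M@[0,.007,.008]),('cap',(.5418,.1278,.141)),('rim',(.5418,.1278,.104))):
    print(n,proj(s,[X])[0])
S=dict(np.load('pics/side.npz'))
s2=snap('side')
for n,X in (('tcp',p),('tips',p+M@[0,0,.008]),('cap',(.5418,.1278,.141)),('rim',(.5418,.1278,.104))):
    u=proj(s2,[X])[0];print('side',n,u,(u-[190,80])*5)
save(s,'w3.png',1.5625)
E
```

```text
-0.0659259898256331 [315.25469324   0.         258.77744794] cam in tool [ 0.07393597  0.00056514 -0.16242279] camaxes in tool [[-6.77517698e-04  9.99999397e-01  8.63868285e-04]
 [-9.57157137e-01 -3.98341887e-04 -2.89568743e-01]
 [-2.89568224e-01 -1.02304564e-03  9.57156830e-01]]
tcp [258.1103231  231.20993745]
tips [258.14961066 225.51452852]
tip+y [270.09730316 225.50808712]
cap [258.23261354 206.32327851]
rim [258.34978379 190.65705983]
side tcp [222.9892814  131.94947297] [164.94640698 259.74736487]
side tips [223.09904158 134.98730108] [165.4952079  274.93650542]
side cap [223.80870153 147.74394975] [169.04350765 338.71974875]
side rim [224.33113114 160.96981373] [171.65565569 404.84906864]
```

View pics/w3.png

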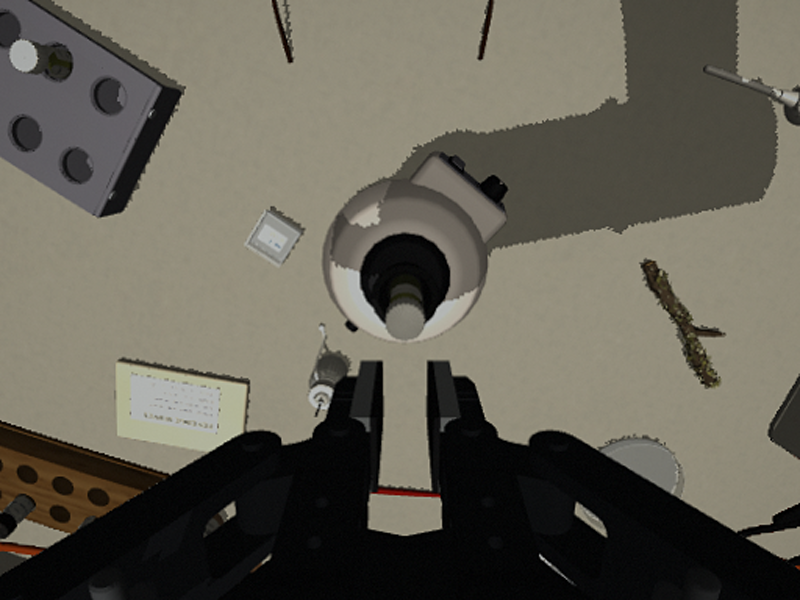

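The wrist view shows the cap at (405,318), well aligned with the fingers. At a commanded 14 mm the real pad gap is about 17.6 mm (383 to 430), so the fingers barely touched the vial. I'll go back down and close with command 0.

```bash
python3 -m handwheel '[4,0,0,0,0,4,0,0,0,0,4,0,0,1,0,4,0,0,1.5,0,4,0,0,1.5,0,4,0,0,1.5,0,4,0,0,0.5,0,4,0,0,0,0,4,0,0,0,0,4,0,0,0,0]'; python3 -m handwheel '[0,0,0,0,0,0,0,0,0,0,0,0,0,0,0,0,0,0,0,0,0,0,0,0,0,0,0,0,0,0,0,0,0,0,0]'; python3 -m handwheel '[0,0,0,-0.5,0,0,0,0,-1.5,0,0,0,0,-2,0,0,0,0,-1.5,0,0,0,0,-0.5,0,0,0,0,0,0,0,0,0,0,0]'; python3 -c "
from h import *
go((.5462,-.0930,.185),(.5462,-.0930,.0430))
s=snap('side');s=snap('wrist');save(s,'w4.png',1.5625)"
```

```text
t: 5.77
position: [0.5428, 0.1282, 0.1255]
ee_rot: [0.001, -0.161, 0.987, 0.0]
contact_force: [-0.4, -0.3, -0.1]
opening: 0.47
gripper_force: 0.0
t: 6.35
position: [0.5421, 0.1279, 0.1248]
ee_rot: [0.0, -0.161, 0.987, -0.0]
contact_force: [0.2, 0.6, 0.1]
opening: -0.0
gripper_force: 0.0
t: 6.93
position: [0.5417, 0.1279, 0.1843]
ee_rot: [-0.0, -0.161, 0.987, 0.0]
contact_force: [-0.1, 0.1, -0.5]
opening: -0.001
gripper_force: 0.0
t 6.9333 p [0.5417 0.1279 0.1843] F [-0.0983  0.0915 -0.4996] open -0.001474247261688267 gf 0.0 axis [-0.0006  0.0002 -1.    ] q6 -1.7697543759545067
tool cm [  6.5942 -21.0866  -0.0727]
tool cm [-0.0072 -0.0056 14.2   ]
```

View pics/w4.png

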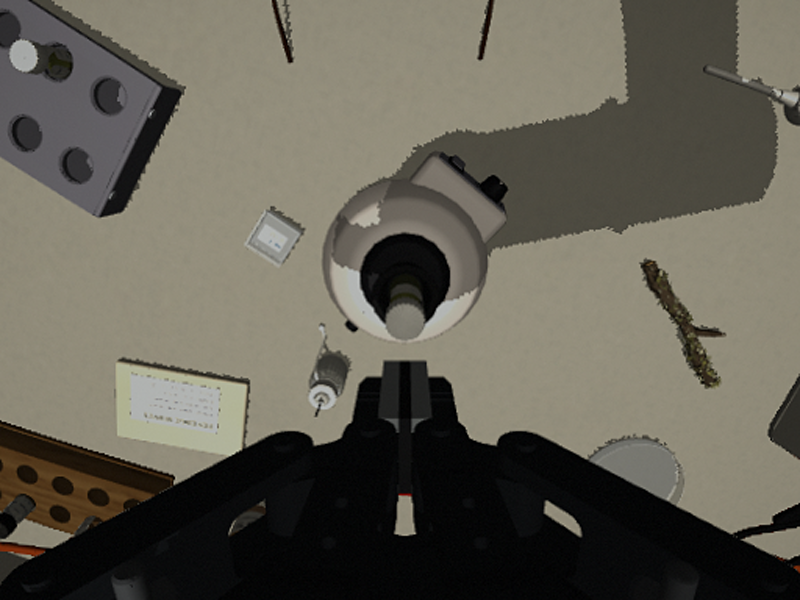

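The wrist view shows the fingers fully shut with the tip edge at row 360, while the untouched cap is at (405,318). The tip should project to row 325–350, so the real tips seem to lie further back along the tool than stated. I'll measure that with overlaid ticks.

```bash
python3 - <<'E'
from h import *
st=monitor.get_state();q=st['ee_rot'];M=Ro.from_quat([q[1],q[2],q[3],q[0]]).as_matrix();p=st['position']
out=[]
for n,(x0,y0,w,h),off in(('side',(200,100,50,75),[0,0,0]),('wrist',(210,190,100,120),[.011,0,0])):
    s=dict(np.load('pics/'+n+'.npz'));k=600//h
    im=cv2.resize(s['frame'][y0:y0+h,x0:x0+w,::-1],(w*k,600 if h*k==600 else h*k),interpolation=cv2.INTER_CUBIC)
    for z in(-.04,-.03,-.02,-.01,0,.008):
        u=proj(s,[p+M@(np.array(off)+[0,0,z])])[0]; c=((u+.5-[x0,y0])*k).astype(int)
        d=60 if n=='side' else 90
        cv2.line(im,(int(c[0]+d),int(c[1])),(int(c[0]+d+25),int(c[1])),(0,0,255),1);cv2.putText(im,f'{z*1000:.0f}',(int(c[0]+d+28),int(c[1]+4)),0,.4,(0,0,255),1)
        cv2.circle(im,(int(c[0]),int(c[1])),2,(0,255,0),-1)
    print(n,im.shape);out.append(im)
cv2.imwrite('pics/m2.png',np.hstack([cv2.copyMakeBorder(i,0,600-i.shape[0],0,0,cv2.BORDER_CONSTANT) for i in out])[:,:800])
E
```

```text
side (600, 400, 3)
wrist (600, 500, 3)
```

```bash
python3 -c "
import cv2;i=cv2.imread('pics/m2.png');print(i.shape)"
```

```text
(600, 800, 3)
```

View pics/m2.png

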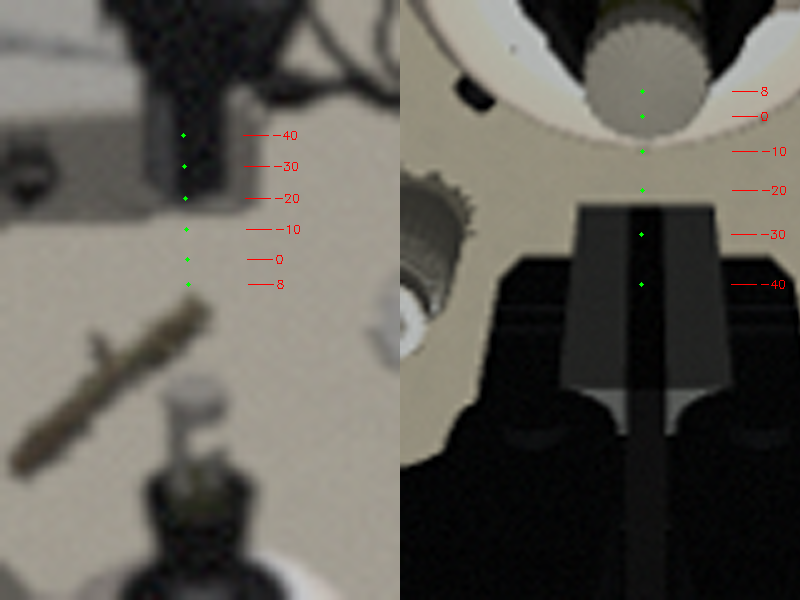

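Both views put the shut tips about 23 mm behind the reported TCP, so the fingers closed above the cap. The working rule is tips at TCP z + 23 mm. I want the tips 31 mm above the vial's bottom, which gives TCP z = bottom + 8 mm, or 0.094 at the cup.

```bash
python3 -m handwheel '[4,0,0,0,0,4,0,0,0,0,4,0,0,0,0,4,0,0,0,0,4,0,0,1,0,4,0,0,2,0,4,0,0,2,0,4,0,0,2,0,4,0,0,1.5,0,4,0,0,0.5,0,4,0,0,0,0,4,0,0,0,0]'; python3 -m handwheel '[4,0,0,0,0,4,0,0,0,0,0,0,0,0,0,0,0,0,0,0,0,0,0,0,0,0,0,0,0,0,0,0,0,0,0,0,0,0,0,0,0,0,0,0,0]'; python3 -c "
from h import *
go()"
```

```text
t: 8.03
position: [0.5424, 0.128, 0.0948]
ee_rot: [0.0, -0.161, 0.987, -0.0]
contact_force: [0.3, 0.1, -0.1]
opening: 0.47
gripper_force: 0.0
t: 8.78
position: [0.5424, 0.1281, 0.0951]
ee_rot: [0.0, -0.161, 0.987, 0.0]
contact_force: [-1.2, -0.0, 3.1]
opening: 0.187
gripper_force: 58.4
t 8.7833 p [0.5424 0.1281 0.0951] F [-1.1697 -0.045   3.071 ] open 0.18695930603067745 gf 58.38648051023483 axis [ 0.0009  0.0003 -1.    ] q6 -1.7697563416029982
```

```bash
python3 -m handwheel '[0,0,0,-0.5,0,0,0,0,-1.5,0,0,0,0,-2,0,0,0,0,-1.5,0,0,0,0,-0.5,0,0,0,0,0,0,0,0,0,0,0]'; python3 -c "
from h import *
go((.5462,-.0930,.155),(.5462,-.0930,.020))
"
```

```text
t: 9.37
position: [0.5414, 0.1278, 0.154]
ee_rot: [-0.001, -0.161, 0.987, 0.0]
contact_force: [0.3, 0.3, -0.6]
opening: 0.186
gripper_force: 58.4
t 9.3667 p [0.5414 0.1278 0.154 ] F [ 0.29    0.3123 -0.6441] open 0.1860298914752597 gf 58.41278985142708 axis [-0.0014 -0.     -1.    ] q6 -1.7697629418275247
tool cm [  6.5623 -21.0859  -0.1035]
tool cm [-0.0177 -0.0056 13.5   ]
```

```bash
python3 -m handwheel '[0,0.31,-1,0,0,0,0.62,-2,0,0,0,0.93,-3,0,0,0,0.93,-3,0,0,0,0.93,-3,0,0,0,0.93,-3,0,0,0,0.93,-3,0,0,0,0.62,-2,0,0,0,0.35,-1.08,0,0,0,0,0,0,0,0,0,0,0,0,0,0,0,0,0]'; python3 -c "
from h import *
go((.5462,-.0930,.155),(.5462,-.0930,.050))
snap('top');snap('side');snap('wrist')
T=dict(np.load('pics/wrist.npz'))
for X in((.5462,-.0930,.03),(.5364,-.1297,.03),(.4979,-.0801,.03)): print(proj(T,[X])[0])
"
```

```text
t: 10.37
position: [0.5468, -0.0922, 0.1542]
ee_rot: [-0.0, -0.161, 0.987, 0.0]
contact_force: [0.9, -0.1, 0.9]
opening: 0.182
gripper_force: 58.5
t 10.3667 p [ 0.5468 -0.0922  0.1542] F [ 0.8509 -0.145   0.8579] open 0.1819598570083554 gf 58.49330931901932 axis [-0.0009  0.0001 -1.    ] q6 -1.3714534479664358
tool cm [ 0.0851 -0.0575 -0.0776]
tool cm [-0.0087 -0.0044 10.5   ]
[257.5551 174.8295]
[223.1202 152.6972]
[288.1494 130.0511]
```

```bash
python3 -m handwheel '[0,0.05,-0.03,1,0,0,0,0,2,0,0,0,0,2,0,0,0,0,2,0,0,0,0,2,0,0,0,0,1,0,0,0,0,0.4,0,0,0,0,0,0,0,0,0,0,0,0,0,0,0,0]'; python3 -m handwheel '[0,0,0,0.3,0,0,0,0,0.3,0,0,0,0,0.3,0,0,0,0,0.3,0,0,0,0,0,0,0,0,0,0,0]';python3 -c "
from h import *
go((.5464,-.0926,.013))
snap('side');s=snap('wrist');
a=s['frame'][100:260,180:340,::-1];S=dict(np.load('pics/side.npz'));u=proj(S,[(.5464,-.0926,.03)])[0].astype(int);b=S['frame'][u[1]-50:u[1]+30,u[0]-40:u[0]+40,::-1]
cv2.imwrite('pics/m3.png',np.hstack([cv2.resize(a,(400,400)),cv2.resize(b,(400,400),interpolation=cv2.INTER_CUBIC)]))"
```

```text
t: 11.35
position: [0.5477, -0.0931, 0.0519]
ee_rot: [0.001, -0.161, 0.987, -0.0]
contact_force: [-0.4, -0.3, 0.6]
opening: 0.186
gripper_force: 58.5
t: 11.85
position: [0.5465, -0.0932, 0.0384]
ee_rot: [-0.0, -0.161, 0.987, 0.0]
contact_force: [-0.1, 0.7, 0.5]
opening: 0.184
gripper_force: 58.5
t 11.85 p [ 0.5465 -0.0932  0.0384] F [-0.0873  0.6664  0.4541] open 0.18370094055546618 gf 58.4715610742569 axis [-0.0006 -0.0001 -1.    ] q6 -1.3704788038394389
tool cm [-0.0131  0.0643  2.5422]
```

```bash
python3 -m handwheel '[0,0,0.03,0.2,0,0,0,0,0.2,0,0,0,0,0.2,0,0,0,0,0.2,0,0,0,0,0,0,0,0,0,0,0]'
```

```text
t: 12.45
position: [0.5465, -0.0929, 0.0305]
ee_rot: [-0.0, -0.161, 0.987, 0.0]
contact_force: [0.5, 0.1, 0.5]
opening: 0.188
gripper_force: 58.5
```

```bash
python3 -m handwheel '[0,0,0,0.3,0,0,0,0,0.3,0,0,0,0,0.3,0,0,0,0,0.3,0,0,0,0,0.2,0,0,0,0,0.1,0,0,0,0,0,0,0,0,0,0,0]';python3 -m handwheel '[0,0,0,0.1,0,0,0,0,0,0,0,0,0,0,0]'
```

```text
t: 13.12
position: [0.5466, -0.0929, 0.0157]
ee_rot: [-0.0, -0.161, 0.987, -0.0]
contact_force: [0.2, -0.3, -0.2]
opening: 0.188
gripper_force: 58.5
t: 13.37
position: [0.5466, -0.0929, 0.0148]
ee_rot: [0.0, -0.161, 0.987, -0.0]
contact_force: [0.4, 0.0, -0.6]
opening: 0.189
gripper_force: 58.5
```

```bash
python3 -m handwheel '[0,0,0,0.1,0,0,0,0,0,0,0,0,0,0,0]';python3 -m handwheel '[0,0,0,0.1,0,0,0,0,0,0,0,0,0,0,0]'
```

```text
t: 13.62
position: [0.5466, -0.0929, 0.0137]
ee_rot: [-0.0, -0.161, 0.987, 0.0]
contact_force: [0.0, 0.6, 0.2]
opening: 0.18
gripper_force: 58.5
t: 13.87
position: [0.5468, -0.0929, 0.0136]
ee_rot: [0.0, -0.161, 0.987, -0.0]
contact_force: [-1.6, 1.1, 5.3]
opening: 0.181
gripper_force: 59.0
```

The vial reached the floor with a contact force of about 5 N. I'll release it, rise and look.

```bash
python3 -m handwheel '[4,0,0,-0.1,0,4,0,0,0,0,4,0,0,0,0,4,0,0,0,0,4,0,0,-1,0,4,0,0,-2,0,4,0,0,-2,0,4,0,0,-2,0,4,0,0,-0.5,0,4,0,0,0,0,4,0,0,0,0,4,0,0,0,0]'; python3 -c "
from h import *
go((.4886,-.1152,.090),(.4886,-.1152,.013))
S=snap('side');s=snap('wrist');W=s
a=s['frame'][60:260,150:350,::-1];u=proj(S,[(.5464,-.0926,.03)])[0].astype(int);b=S['frame'][u[1]-30:u[1]+50,u[0]-50:u[0]+30,::-1]
print(proj(W,[(.5464,-.0926,.059)]),proj(W,[(.4886,-.1152,.059)]))
cv2.imwrite('pics/m3.png',np.hstack([cv2.resize(a,(400,400)),cv2.resize(b,(400,400),interpolation=cv2.INTER_CUBIC)]))"
```

```text
t: 14.87
position: [0.5456, -0.0929, 0.0876]
ee_rot: [-0.001, -0.161, 0.987, 0.0]
contact_force: [1.2, 1.2, -0.5]
opening: 0.473
gripper_force: 0.0
t 14.8667 p [ 0.5456 -0.0929  0.0876] F [ 1.175   1.2182 -0.5263] open 0.4730959858894647 gf 0.0 axis [-0.0023  0.0001 -1.    ] q6 -1.3710243255930723
tool cm [ 6.1135 -0.3021 -0.2224]
tool cm [-0.0168 -0.0063  7.7   ]
[[258.3645 214.4649]] [[253.1221 116.7316]]
```

View pics/m3.png

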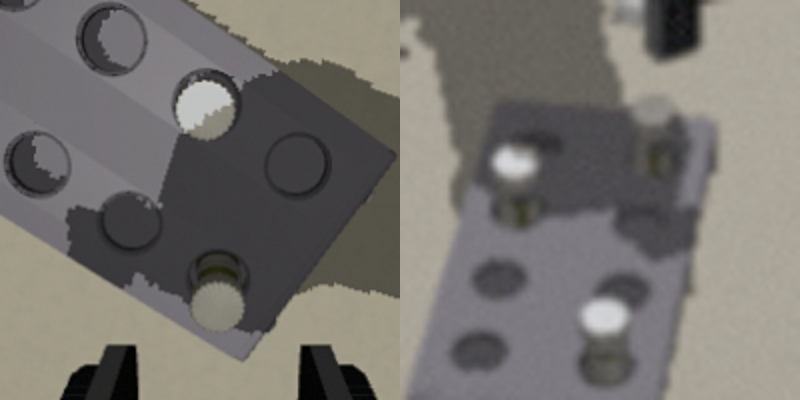

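The mixed vial stands upright in the back-left hole, with its cap at (217,305) in the wrist crop. The waiting vial's cap is at (205,107), where predicted. Next I'll fetch it.

```bash
python3 -m handwheel '[4,1,-0.05,0,0,4,2,-0.1,0,0,4,2,-0.1,0,0,4,1.11,-0.05,0,0,4,0,0,0,0,4,0,0,0,0,4,0,0,0,0]'; python3 -c "
from h import *
go((.4886,-.1152,.013))"
```

```text
t: 15.55
position: [0.4905, -0.1151, 0.0889]
ee_rot: [0.001, -0.161, 0.987, -0.0]
contact_force: [-1.0, 0.3, 0.2]
opening: 0.468
gripper_force: 0.0
t 15.55 p [ 0.4905 -0.1151  0.0889] F [-0.9705  0.2697  0.2125] open 0.46816517904847404 gf 0.0 axis [ 0.0012 -0.0002 -1.    ] q6 -1.3393151146632063
tool cm [0.1942 0.0602 7.5937]
```

```bash
python3 -m handwheel '[4,0.1,0.03,1,0,4,0,0,2,0,4,0,0,2,0,4,0,0,1.6,0,4,0,0,0.7,0,4,0,0,0,0,4,0,0,0,0,4,0,0,0,0,4,0,0,0,0]'; python3 -c "
from h import *
go((.4886,-.1152,.014))"
```

```text
t: 16.3
position: [0.4896, -0.1151, 0.0167]
ee_rot: [0.001, -0.161, 0.987, -0.0]
contact_force: [0.6, -0.5, -0.3]
opening: 0.467
gripper_force: 0.0
t 16.3 p [ 0.4896 -0.1151  0.0167] F [ 0.5885 -0.5252 -0.2657] open 0.4666995477861787 gf 0.0 axis [ 0.0024  0.0001 -1.    ] q6 -1.3393970412667278
tool cm [0.099  0.0261 0.2723]
```

```bash
python3 -m handwheel '[4,0.06,0.03,0.2,0,4,0,0,0,0,4,0,0,0,0,0,0,0,0,0,0,0,0,0,0,0,0,0,0,0,0,0,0,0,0,0,0,0,0,0,0,0,0,0,0,0,0,0,0,0]'; python3 -m handwheel '[0,0,0,-0.5,0,0,0,0,-1.5,0,0,0,0,-2,0,0,0,0,-2.5,0,0,0,0,-3,0,0,0,0,-2.5,0,0,0,0,-1.5,0,0,0,0,-0.5,0,0,0,0,0,0,0,0,0,0,0]';python3 -c "
from h import *
go((.5418,.1278,.157),(.5418,.1278,.0965))"
```

```text
t: 17.13
position: [0.4882, -0.1152, 0.0139]
ee_rot: [0.0, -0.161, 0.987, -0.0]
contact_force: [-1.1, -0.8, 3.8]
opening: 0.186
gripper_force: 58.5
t: 17.97
position: [0.487, -0.1149, 0.1528]
ee_rot: [-0.001, -0.161, 0.987, 0.0]
contact_force: [0.7, -0.2, -1.0]
opening: 0.186
gripper_force: 58.5
t 17.9667 p [ 0.487  -0.1149  0.1528] F [ 0.6698 -0.1971 -0.9593] open 0.1861620073412849 gf 58.48586484789848 axis [-0.0017  0.0006 -1.    ] q6 -1.3396862153153681
tool cm [-12.9062  21.2748  -0.4186]
tool cm [-0.0088 -0.0067  6.05  ]
```

```bash
python3 -m handwheel '[0,-0.6,1,-0.4,0,0,-1.2,2,0,0,0,-1.8,3,0,0,0,-1.8,3,0,0,0,-1.95,3.2,0,0,0,-1.95,3.2,0,0,0,-1.8,3,0,0,0,-1.2,2,0,0,0,-0.6,0.87,0,0,0,0,0,0,0,0,0,0,0,0,0,0,0,0,0]';python3 -m handwheel '[0,0,0,0,0,0,0,0,0,0]'; python3 -c "
from h import *
go((.5418,.1278,.120))"
```

```text
t: 18.97
position: [0.5418, 0.1267, 0.1569]
ee_rot: [-0.001, -0.161, 0.987, -0.0]
contact_force: [-0.2, -0.3, -0.5]
opening: 0.19
gripper_force: 58.5
t: 19.13
position: [0.5423, 0.1265, 0.1577]
ee_rot: [-0.0, -0.16, 0.987, -0.0]
contact_force: [0.8, -0.3, 0.1]
opening: 0.186
gripper_force: 58.5
t 19.1333 p [0.5423 0.1265 0.1577] F [ 0.8417 -0.3202  0.0687] open 0.18619297056929804 gf 58.50908428430557 axis [-0.0004 -0.0001 -1.    ] q6 -1.76870114291674
tool cm [-0.0003  0.1418  3.7684]
```

```bash
python3 -m handwheel '[0,0,0.14,0.6,0,0,0,0,1.2,0,0,0,0,1.2,0,0,0,0,0.6,0,0,0,0,0,0,0,0,0,0,0,0,0,0,0,0]';python3 -m handwheel '[0,0,0,0.5,0,0,0,0,0.5,0,0,0,0,0.5,0,0,0,0,0.3,0,0,0,0,0,0,0,0,0,0,0,0,0,0,0,0]'
```

```text
t: 19.72
position: [0.5426, 0.129, 0.1223]
ee_rot: [0.001, -0.161, 0.987, 0.0]
contact_force: [0.2, 0.3, 0.4]
opening: 0.183
gripper_force: 58.5
t: 20.3
position: [0.5422, 0.1289, 0.1038]
ee_rot: [0.0, -0.161, 0.987, -0.0]
contact_force: [-0.3, 0.6, 0.4]
opening: 0.185
gripper_force: 58.5
```

```bash
python3 -m handwheel '[0,0.02,-0.08,0.2,0,0,0,0,0.3,0,0,0,0,0.1,0,0,0,0,0,0,0,0,0,0,0]';python3 -m handwheel '[0,0,0,0.1,0,0,0,0,0,0,0,0,0,0,0,0,0,0,0,0]';python3 -m handwheel '[0,0,0,0.1,0,0,0,0,0,0,0,0,0,0,0,0,0,0,0,0]'
```

```text
t: 20.72
position: [0.5421, 0.128, 0.0976]
ee_rot: [-0.0, -0.161, 0.987, -0.0]
contact_force: [0.4, 0.1, -0.6]
opening: 0.185
gripper_force: 58.5
t: 21.05
position: [0.5422, 0.1281, 0.0968]
ee_rot: [0.0, -0.161, 0.987, 0.0]
contact_force: [0.1, 0.3, 0.5]
opening: 0.187
gripper_force: 58.5
t: 21.38
position: [0.5424, 0.1281, 0.096]
ee_rot: [0.0, -0.161, 0.987, 0.0]
contact_force: [-0.6, -0.1, 0.9]
opening: 0.187
gripper_force: 58.7
```

```bash
python3 -m handwheel '[0,0,0,0.1,0,0,0,0,0,0,0,0,0,0,0,0,0,0,0,0]';python3 -m handwheel '[0,0,0,0.1,0,0,0,0,0,0,0,0,0,0,0,0,0,0,0,0]';python3 -m handwheel '[0,0,0,0.1,0,0,0,0,0,0,0,0,0,0,0,0,0,0,0,0]'; for i in 1 2 3 4; do python3 -c "
from h import *
print(monitor.get_state()['contact_force'])"; python3 -m handwheel '[0,0,0,0,0]' | grep -E 'pos|contact'; done
```

```text
t: 21.72
position: [0.5424, 0.1281, 0.095]
ee_rot: [0.0, -0.161, 0.987, 0.0]
contact_force: [-0.2, -0.2, 3.1]
opening: 0.185
gripper_force: 58.8
t: 22.05
position: [0.5424, 0.1281, 0.0939]
ee_rot: [0.0, -0.161, 0.987, 0.0]
contact_force: [0.9, -0.1, 3.7]
opening: 0.181
gripper_force: 58.9
t: 22.38
position: [0.5424, 0.1282, 0.0929]
ee_rot: [0.0, -0.161, 0.987, 0.0]
contact_force: [0.1, -0.3, 3.5]
opening: 0.182
gripper_force: 59.0
[ 0.1039289  -0.30153089  3.5406785 ]
position: [0.5424, 0.1281, 0.0928]
contact_force: [0.2, 0.0, 5.1]
[0.20033876 0.01641759 5.10283743]
position: [0.5423, 0.1281, 0.0929]
contact_force: [0.3, -0.5, 5.6]
[ 0.29315856 -0.47263236  5.60757478]
position: [0.5423, 0.1281, 0.0928]
contact_force: [1.3, -0.7, 5.4]
[ 1.2528785  -0.65816159  5.37023555]
position: [0.5423, 0.1281, 0.0928]
contact_force: [-0.1, -0.1, 5.0]
```

```bash
python3 -m handwheel '[0,0,0,0.1,0,0,0,0,0,0,0,0,0,0,0]'; for i in 1 2 3 4 5 6 7 8 9 10; do python3 -m handwheel '[0,0,0,0,0]' | grep -E 'pos|contact'|tr '\n' ' ';echo; done; python3 -c "
from h import *
S=snap('side');W=snap('wrist')
a=W['frame'][130:290,180:340,::-1];u=proj(S,[(.5418,.1278,.104)])[0].astype(int);b=S['frame'][u[1]-40:u[1]+40,u[0]-40:u[0]+40,::-1]
cv2.imwrite('pics/m4.png',np.hstack([cv2.resize(a,(400,400)),cv2.resize(b,(400,400),interpolation=cv2.INTER_CUBIC)]))"
```

```text
t: 22.97
position: [0.5423, 0.1281, 0.0919]
ee_rot: [0.0, -0.161, 0.987, -0.0]
contact_force: [-0.5, -0.4, 6.1]
opening: 0.182
gripper_force: 59.1
position: [0.5423, 0.1282, 0.0919] contact_force: [0.0, -0.2, 6.1] 
position: [0.5423, 0.1281, 0.0919] contact_force: [0.0, 0.3, 4.4] 
position: [0.5424, 0.1281, 0.0919] contact_force: [0.2, 0.5, 5.2] 
position: [0.5423, 0.1282, 0.0919] contact_force: [-0.5, 0.7, 4.5] 
position: [0.5423, 0.1281, 0.0919] contact_force: [0.3, -0.3, 5.0] 
position: [0.5423, 0.1281, 0.0919] contact_force: [-0.2, 0.2, 5.4] 
position: [0.5423, 0.1281, 0.0919] contact_force: [0.5, 0.2, 5.6] 
position: [0.5423, 0.1281, 0.0919] contact_force: [1.0, -0.2, 6.4] 
position: [0.5424, 0.1282, 0.0919] contact_force: [0.6, 0.6, 5.4] 
position: [0.5423, 0.1281, 0.0919] contact_force: [-0.3, -1.3, 5.6]
```

View pics/m4.png

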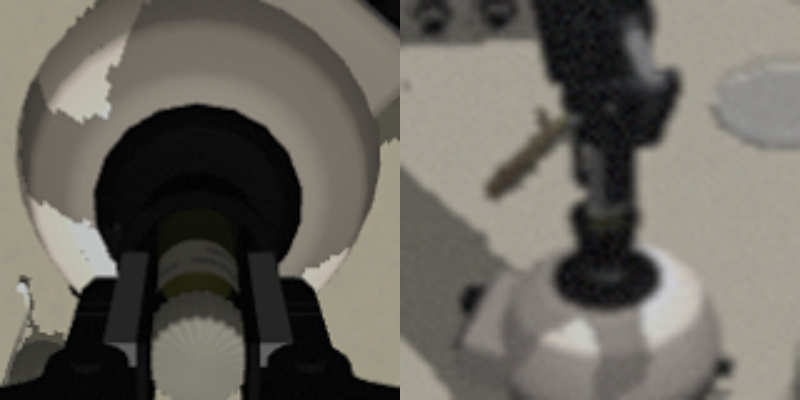

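The picture shows the vial upright in the cup, its cap at (197,350) between the pads and the tips clear of the rim. The mean force is about 5.4 N and the cup is about 3.9 mm down by position, so I'm handing in.

```bash
python3 -c "
from cell import close_job
print(close_job())"
```

```text
the job is handed in; nothing more can be done
None
```

I handed the job in with the mixed vial standing in the back row's left-end hole and the waiting vial held upright, pressing the mixer's cup down about 4 mm (about 5.4 N); the hand-in gave no verdict.

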